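# Slide the repaired circuit card into the free rack slot

## Task

Take the repaired circuit card out of the blue service stand and slide it down into the free slot of the card rack until it is fully home, with its yellow components facing the same way as those on the two cards already in the rack. Keep hold of it until it is home rather than dropping it in, then let go, and leave the tape roll, screwdriver and jar alone.

Things in the scene. Friction and masses are not known exactly. Their poses are not given: they have to be found in the camera images.
- card: Repaired circuit card, loose, 0.15-0.3 kg, upright in the blue stand. Green board 120 long (x) x 4 thick (y) x 85 high (z) mm; centred on top an aluminium handle bar 80 (x) x 12 thick (y) x 30 high mm, 85 to 115 mm above the lower edge: grip it across y from above. Yellow relays on its +y face; -y face bare. Origin: centre of the lower edge; z up.
- card_parts (a point): Point on the loose card's relays: 10 mm out along the card's +y, 45 mm above its lower edge, axes as the card's. The relays cover 90 mm (x) by 44 mm (z) of the board's middle and stand up to 10 mm from its mid-plane.
- stand: Fixed blue stand: base 150 (x) x 60 (y) x 10 mm high, with a black U-channel 30 mm high at each end holding the card's upright edges loosely (gap 6.5 mm). Origin: centre of the underside, on the bench. At the start the centre of the card's lower edge is 10 mm above this origin, card axes parallel to the stand's.
- slot: Free slot of the rack, fixed: grey floor strip 133 (x) x 16 (y) x 8 mm high; at each end a black upright U-channel 60 mm high above the strip, gap 6 mm (y), 123 mm between their back walls (x). Tops flare out 6 mm each way over 10 mm more. Origin: centre of the strip's underside, 15 mm above the bench; x along the slot, +y the way the other cards' relays face, z up.
- slot_seat (a point): Top of the free slot's floor strip, at its centre, 23 mm above the bench: where the centre of the card's lower edge rests when fully home. Axes as slot.
- rack: Fixed card rack: dark base plate 175 (x) x 230 (y) x 15 mm, side plates 60 mm high, three slots along x at y = -70, 0, +70 mm. Two hold fixed cards like the loose one (handle tops 138 mm above the bench, relays facing +y); the third, any of them, is free. Origin: centre of the underside, on the bench.
- tape: Bystander: loose orange tape roll lying flat, 84 mm across, 18 mm high. Origin: centre of its underside.
- driver: Bystander: loose screwdriver lying on the bench, about 160 mm long along its x.
- jar: Bystander: loose closed jar, 48 mm across, 65 mm high. Origin: centre of its underside.

How it is judged:
At the end, for the whole second after the job is handed in: The card stands fully home in the free slot: the centre of its lower edge within 3 mm of the seat in height, 5 mm along and 3 mm across the slot, upright within 0.06 rad, components facing the slot's +y like the other cards, at rest and released (x of card in the frame of slot_seat between -0.005 and 0.005 m and y of card in the frame of slot_seat between -0.003 and 0.003 m and z of card in the frame of slot_seat between -0.003 and 0.003 m and y of card_parts in the frame of slot_seat above 0.004 m and angle between the z axis of card and the z axis of slot, either way round below 0.06 rad and linear speed of card below 0.02 m/s and contact force between the fingers and card below 0.3 N); the robot touches nothing.
It fails at once if the card is dropped: moving faster than 0.4 m/s with no finger on it (a fall of about 8 mm or more) (linear speed of card above 0.4 m/s and contact force between the fingers and card below 0.2 N).
It fails at once if the tape roll is moved more than 30 mm (distance of tape from where it was at the start of the episode above 0.03 m).
It fails at once if the screwdriver is moved more than 30 mm (distance of driver from where it was at the start of the episode above 0.03 m).
It fails at once if the jar is moved more than 30 mm (distance of jar from where it was at the start of the episode above 0.03 m).
It also fails if it takes over 48 s, if anything falls off the work surface, if the arm or the gripper's body presses on something with over 40 N, if the wrist force passes 120 N, or if a joint passes its speed limit or range.

## Robot

A 7-joint arm with a two-finger parallel gripper is mounted at the origin on the work surface. World frame = base frame: x ahead of the robot, y to its left, z up, the work surface at z = 0. Lengths are in m, angles in rad, forces in N, time in s.
With the tool pointing down it reaches from about 0.4 to 0.85 m from the base axis. Payload 4.5 kg.
Tool frame: the origin (TCP) lies at the very end of the fingers, on their centre line; the grasp point (between the pads) lies 19 mm behind it (r.grip_point_offset is the distance from the TCP to the grasp point, in m); z points along the fingers, y is the line along which they close (so a half turn about z gives the same grasp; the last joint's range is limited). The gripper opens to 88 mm and grips with 3 to 60 N. Pads are 18 mm wide; open, the fingers measure 123 mm over their backs; the gripper's body (75 mm by 187 mm) begins 45 mm behind the grasp point.
Start: joints at [-1.289, 0.689, -0.195, 1.565, 0.157, 0.902, -0.215], TCP at [0.153, 0.606, 0.215] pointing down, gripper open.
Joint ranges: [-3.01, 3.01], [-0.46, 2.08], [-1.47, 1.51], [0.13, 2.56], [-1, 4.14], [0.04, 2.09], [-2.66, 2.66]. Speed limits (rad/s): [2.57, 2.57, 3.14, 3.14, 3.14, 3.14, 3.14].

## Interface

Orientations are given as a unit quaternion [x, y, z, w].
In Python, from plant import r gives the robot as it stands.
- The arm moves only by the tool carry_out, never from a script. Its argument "rows" is a list of rows, each a list of 3 entries, a list of its own where there are three numbers: the shift along the tool's x, y, z in cm, then the turn, a rotation vector about the tool's x, y, z in degrees, then the closure, from 0 (fully open) to 1 (shut). A call has 1 to 12 rows; each row is the pose to reach, as a shift and turn from the pose commanded when the call began, along the tool's axes at that moment; what a row does not reach only later rows make up. A row lasts 1/10 s, in which the tool goes at most 50 mm and 8.59 degrees, less where a joint would pass 70% of its speed; a pose out of reach is approached as far as the arm can. A call with a gripper value outside its range is refused whole. The fingers move at their own pace and stop on an object; "newtons" is the grip in N (left out, the last holds). Time passes only in rows, so rows that repeat a pose let the fingers close. It gives the time, the measured TCP pose, the force, the opening and the grip force at its end, in the units of the state.
- r.get_state(): the state, without advancing time (a new reading comes with each control period).
- r.snapshot(name): name is "side" or "top"; returns a dict with "image" (420x560x3 uint8, red, green, blue), "fx", "fy", "cx", "cy" (pixels), "pose" (4x4, takes a point from camera to world coordinates). Camera axes: x right, y up, looking along -z (the intrinsics and any distortion apply to the point x, -y, -z); pixel columns grow to the right and rows downward; lengths in m; the calibration is good to about 2 mm. A picture is of the moment at which its call begins. There is no depth.
- r.finish_job(): hands the job in; it is judged then, once.
The state is a dict: "clock": time; "q": joint angles; "qd": joint speeds; "joint_torque": joint torques, N m; "tool_pos": TCP position; "eef_rot": TCP orientation; "contact_force": force on the tool from outside, world axes, zero at the start; "moment": the same for the moment, N m; "opening": opening from 0.0 (shut) to 1.0 (fully open); "finger_force": force on a finger pad.
Only numpy, scipy, OpenCV 4.12 (cv2) and the standard library are available. Lean on these libraries where they do the work, as an engineer would, in place of code of your own. Each camera call takes 0.05 s, during which the arm holds its last target. There are 200 camera calls.

## Working session

There is one attempt and no reset: what is moved stays moved. The work goes in short steps, Python scripts to look and compute and a tool call to move; the robot and the scene stay as the last step left them, time stands still between calls to the robot, and variables do not carry over. Pictures are saved under pics/ and viewed, at most 10 in all, crops included, and the job is handed in when it is done.

Besides the shell and the picture viewer there is one more tool, called as name(argument=value, ...), one argument or row to a line, values as JSON. carry_out: Moves the arm, as the interface text tells. Its arguments: {"type":"object","properties":{"rows":{"type":"array"},"newtons":{"type":"number"}},"required":["rows"]}

```bash
mkdir -p pics; python3 - <<'E'
from plant import r
import cv2,pickle
for n in ("top","side"):
    s=r.snapshot(n); pickle.dump(s,open(n+".pkl","wb")); cv2.imwrite(f"pics/{n}0.png",s["image"][:,:,::-1]); print(n,s["fx"],s["fy"],s["cx"],s["cy"],s["pose"].round(4).tolist(),[k for k in s])
print(r.get_state())
E
```

```text
top 384.58404826195016 384.58404826195016 283.58977969135145 208.3768289046003 [[-0.0032, 0.9902, -0.1396, 0.4877], [-0.9996, 0.0007, 0.028, 0.0446], [0.0278, 0.1396, 0.9898, 0.8532], [0.0, 0.0, 0.0, 1.0]] ['image', 'fx', 'fy', 'cx', 'cy', 'pose']
side 478.81624542882116 478.81624542882116 273.62231631058313 208.56648374274877 [[0.8081, 0.4193, -0.4137, 0.2147], [-0.5888, 0.5526, -0.5899, -0.5597], [-0.0187, 0.7203, 0.6934, 0.7665], [0.0, 0.0, 0.0, 1.0]] ['image', 'fx', 'fy', 'cx', 'cy', 'pose']
{'clock': 0.1, 'q': array([-1.28916865,  0.68990333, -0.19453102,  1.56620591,  0.15727417,
        0.90249386, -0.21510934]), 'qd': array([ 0.00028581, -0.00164955, -0.00174775, -0.00134299, -0.00057918,
        0.00019266, -0.00077604]), 'joint_torque': array([-2.45489005e-03, -5.28501320e+01, -1.27148408e+00, -1.53836882e+01,
       -5.25997009e-02,  1.95162531e-03,  3.82453015e-05]), 'tool_pos': array([0.15319789, 0.60532441, 0.21389762]), 'eef_rot': array([ 1.23569544e-01,  9.92335583e-01, -8.09250787e-04, -5.59397444e-05]), 'contact_force': array([-0.40844916, -0.85595747,  0.39374229]), 'moment': array([ 0.00960108,  0.04204171, -0.05307327]), 'finger_force': 0.0, 'opening': 1.0030852395382162}
```

View pics/top0.png

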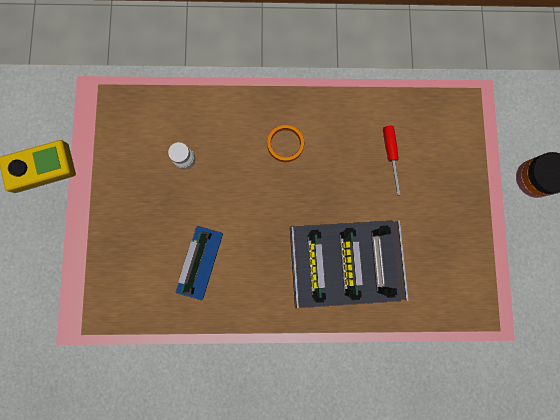

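View pics/side0.png

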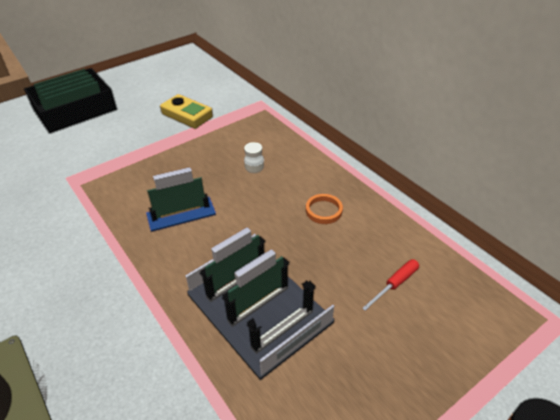

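Top view: the stand is at (200,263) with the card's bare side to the right. The rack is at about (349,264) with relays facing left (world +y). The free slot is the rightmost, at about (384,262). The side view agrees: the card's bare face is toward the camera, so its relays also face roughly +y.

```bash
python3 - <<'E'
import cv2,pickle,numpy as np
s=pickle.load(open("top.pkl","rb"))["image"][:,:,::-1]
a=cv2.resize(s[215:310,285:415],None,fx=5,fy=5,interpolation=cv2.INTER_CUBIC)
cv2.imwrite("pics/c1.png",a)
a=cv2.resize(s[220:305,170:230],None,fx=6,fy=6,interpolation=cv2.INTER_CUBIC)
t=pickle.load(open("side.pkl","rb"))["image"][:,:,::-1]
b=cv2.resize(t[165:235,140:222],None,fx=5,fy=5,interpolation=cv2.INTER_CUBIC)
c=np.zeros((max(a.shape[0],b.shape[0]),a.shape[1]+b.shape[1],3),np.uint8);c[:a.shape[0],:a.shape[1]]=a;c[:b.shape[0],a.shape[1]:]=b
cv2.imwrite("pics/c2.png",c);print(c.shape)
E
```

```text
(510, 770, 3)
```

View pics/c1.png

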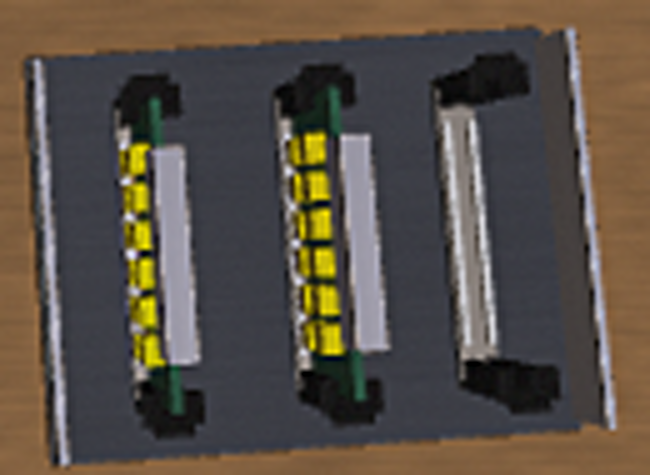

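View pics/c2.png

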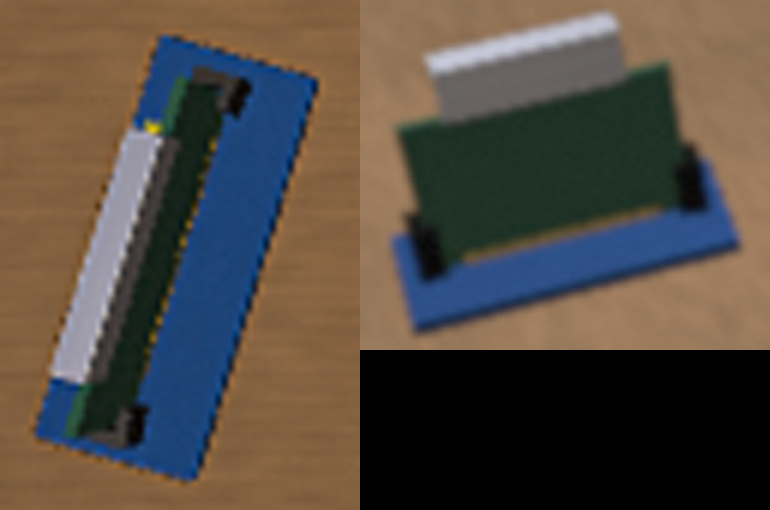

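The crops show the yellow peeking out on the left of the loose card's handle, so its relays face +y. Handle-top corners in crop pixels: loose (133,128),(163,135),(83,384),(50,377); rack left (153,146)–(200,363) and middle (340,134)–(388,350). The free slot strip runs about x 440–495.

```bash
cat > h.py <<'E'
import numpy as np,pickle,cv2
from scipy.spatial.transform import Rotation as R
def ray(s,u,v):
    d=np.array([(u-s["cx"])/s["fx"],-(v-s["cy"])/s["fy"],-1.]);P=s["pose"];return P[:3,3],P[:3,:3]@d
def onz(s,u,v,z):
    o,d=ray(s,u,v);return o+d*(z-o[2])/d[2]
def proj(s,p):
    P=s["pose"];c=P[:3,:3].T@(np.asarray(p)-P[:3,3]);return s["cx"]+s["fx"]*c[0]/-c[2],s["cy"]-s["fy"]*c[1]/-c[2]
E
python3 - <<'E'
from h import *
s=pickle.load(open("top.pkl","rb")); t=pickle.load(open("side.pkl","rb"))
def q(pts,f,o,z,n,cam=s):
    p=np.array([onz(cam,(a+.5)/f-.5+o[0],(b+.5)/f-.5+o[1],z)[:2] for a,b in pts])
    e=(p[0]+p[1]-p[2]-p[3])/2; g=(p[0]+p[3]-p[1]-p[2])/2
    print(n,p.mean(0).round(4),"yaw",np.degrees(np.arctan2(e[1],e[0])).round(2),np.linalg.norm(e).round(4),np.linalg.norm(g).round(4));return p.mean(0)
q([(133,128),(163,135),(83,384),(50,377)],6,(170,220),.125,"card handle")
q([(160,36),(318,80),(195,482),(36,437)],6,(170,220),.010,"stand")
a=q([(153,146),(183,145),(200,363),(168,365)],5,(285,215),.138,"rackL")
b=q([(340,134),(370,134),(388,350),(357,352)],5,(285,215),.138,"rackM")
q([(27,60),(540,30),(580,428),(52,465)],5,(285,215),.015,"plate")
print("free",2*b-a, np.linalg.norm(b-a), np.degrees(np.arctan2(*(a-b)[::-1]))-90)
# handle in the side view: top-face corners far/near
q([(608-360,12),(618-360,27),(432-360,74),(425-360,58)],5,(140,165),.125,"card side",t)
# handle tops of rack by colour mask in both views
for n,c in(("top",s),("side",t)):
    im=c["image"].astype(int);m=((im.min(2)>150)&(np.ptp(im,axis=2)<35)).astype(np.uint8)
    k,l,st,ce=cv2.connectedComponentsWithStats(m)
    for i in range(1,k):
        if 25<st[i,4]<600 and 100<ce[i][0]<420 and ce[i][1]>150: print(n,st[i],ce[i].round(1),[onz(c,*ce[i],z)[:2].round(4).tolist() for z in(.125,.138)])
E
```

```text
card handle [0.4892 0.2034] yaw -16.55 0.0798 0.01
stand [0.4889 0.2033] yaw -15.74 0.1485 0.0594
rackL [ 0.4824 -0.0421] yaw 3.31 0.0799 0.0115
rackM [ 0.4866 -0.1119] yaw 2.96 0.0797 0.0114
plate [ 0.486  -0.1114] yaw 3.25 0.1726 0.2275
free [ 0.49086585 -0.18169739] 0.06994179940779585 3.4814702539099756
card side [0.4902 0.2026] yaw -14.59 0.079 0.0115
top [168 142  21  20 304] [178.  151.8] [[0.7011, 0.2284], [0.6972, 0.2252]]
top [399 222   9  79 106] [403.  262.2] [[0.4876, -0.2017], [0.4876, -0.1973]]
top [292 227   7  81 106] [294.7 267.8] [[0.478, 0.0036], [0.4782, 0.0043]]
top [374 239   5  45  64] [376.1 260.9] [[0.4903, -0.1505], [0.4902, -0.147]]
top [379 239   5  45  47] [381.1 261.4] [[0.4893, -0.1599], [0.4892, -0.1563]]
top [179 242  18  42 236] [187.  262.6] [[0.4883, 0.2043], [0.4882, 0.2015]]
top [353 242   9  43 241] [357.1 263.4] [[0.4858, -0.1143], [0.4858, -0.1115]]
top [316 245   9  43 239] [319.6 266.1] [[0.4809, -0.0434], [0.481, -0.0418]]
side [245 156  18  10 132] [253.4 160.5] [[0.6509, 0.1334], [0.642, 0.1193]]
side [153 168  38  11 143] [171.7 173. ] [[0.4898, 0.2031], [0.4842, 0.1877]]
side [212 228  38  24 225] [230.5 239.4] [[0.4875, -0.032], [0.482, -0.0427]]
side [236 250  39  27 248] [254.8 262.8] [[0.4918, -0.1035], [0.4862, -0.1128]]
side [186 260  27  17  62] [198.6 267.9] [[0.4081, -0.0549], [0.4042, -0.0651]]
side [218 280  18  13  43] [226.2 286.2] [[0.4255, -0.1164], [0.4212, -0.1254]]
side [363 285  28  25  99] [376.3 297.1] [[0.6081, -0.2805], [0.6002, -0.2861]]
side [240 289  41  28 108] [259.5 302.2] [[0.4516, -0.1756], [0.4468, -0.1834]]
side [260 305  74  56 191] [295.3 333.7] [[0.4623, -0.2553], [0.4572, -0.2614]]
side [261 309  40  29 119] [280.2 323.1] [[0.455, -0.2266], [0.4501, -0.2334]]
side [263 312  42  32 153] [283.6 327.3] [[0.4548, -0.2357], [0.4499, -0.2423]]
```

carry_out(
  rows=[
    [[-1.5,-1.1,0],[0,0,0],0],
    [[-4,-2.9,0],[0,0,0],0],
    [[-7,-5.1,0],[0,0,0],0],
    [[-10,-7.3,0],[0,0,0],0],
    [[-13.5,-9.8,0],[0,0,0],0],
    [[-17,-12.3,0],[0,0,0],0],
    [[-21,-15.2,0],[0,0,0],0],
    [[-25,-18.1,0],[0,0,0],0],
    [[-29,-21,0],[0,0,0],0],
    [[-32,-23.2,0],[0,0,0],0],
    [[-34,-24.6,0],[0,0,0],0],
    [[-35,-25.3,0],[0,0,0],0],
  ],
  newtons=30,
)

```text
clock: 1.3
tool_pos: [0.4321, 0.272, 0.2143]
eef_rot: [0.126, 0.992, -0.001, 0.0]
contact_force: [0.2, -0.5, -0.1]
opening: 1.001
finger_force: 0.0
```

```bash
cat > go.py <<'E'
import sys
from h import *
from plant import r
# usage: go.py x y z yaw : shift in tool axes (cm) and turn (deg) to TCP target, card-yaw = tool y heading - 90
st=r.get_state();M=R.from_quat(st["eef_rot"]).as_matrix();p=np.array(st["tool_pos"])
x,y,z,w=map(float,sys.argv[1:5]);c,s_=np.cos(np.radians(w)),np.sin(np.radians(w))
T=np.array([[-c,-s_*-1*-1,0],[-s_,c,0],[0,0,-1.]]).T.T
T=np.column_stack([[-c,-s_,0],[-s_,c,0],[0,0,-1]])
print("clk",round(st["clock"],2),"tcp",p.round(4),"yaw",np.degrees(np.arctan2(M[1,1],M[0,1])).round(2)-90,"tilt",M[:2,2].round(4),"open",round(st["opening"],3),"ff",round(st["finger_force"],1),"F",st["contact_force"].round(1),"mom",st["moment"].round(2))
print("shift cm",(M.T@(np.array([x,y,z])-p)*100).round(2),"turn",np.degrees(R.from_matrix(M.T@T).as_rotvec()).round(2))
E
python3 go.py .489 .2033 .16 -16
```

```text
clk 1.3 tcp [0.4321 0.272  0.2143] yaw -14.439999999999998 tilt [ 0.0001 -0.0014] open 1.001 ff 0.0 F [ 0.2 -0.5 -0.1] mom [-0.04 -0.01 -0.02]
shift cm [-7.22 -5.23  5.44] turn [-0.08  0.03  1.56]
```

carry_out(
  rows=[
    [[-2,-1.5,0],[0,0,0.5],0],
    [[-4.5,-3.3,0.5],[0,0,1],0],
    [[-6.5,-4.7,1.5],[0,0,1.5],0],
    [[-7.3,-5.3,3],[0,0,1.6],0],
    [[-7.3,-5.3,5],[0,0,1.6],0],
    [[-7.3,-5.3,6],[0,0,1.6],0],
    [[-7.3,-5.3,6],[0,0,1.6],0],
    [[-7.3,-5.3,6],[0,0,1.6],0],
  ],
)

```text
clock: 2.1
tool_pos: [0.488, 0.2066, 0.1549]
eef_rot: [0.137, 0.991, 0.0, -0.0]
contact_force: [0.3, -0.1, -0.1]
opening: 1.001
finger_force: 0.0
```

```bash
python3 go.py .489 .2033 .092 -16; python3 - <<'E'
from h import *
from plant import r
s=r.snapshot("side");cv2.imwrite("pics/s1.png",cv2.resize(s["image"][60:260,80:300,::-1],None,fx=3,fy=3))
E
```

```text
clk 2.1 tcp [0.488  0.2066 0.1549] yaw -15.709999999999994 tilt [-0.0001  0.0006] open 1.001 ff 0.0 F [ 0.3 -0.1 -0.1] mom [-0.01 -0.02  0.03]
shift cm [-0.19 -0.29  6.29] turn [ 0.03 -0.01  0.29]
```

View pics/s1.png

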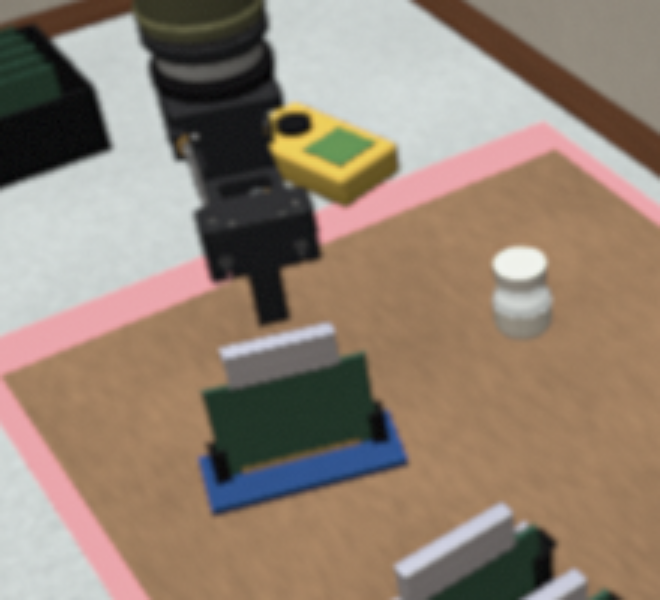

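The gripper finger at (270,310) sits centred over the handle at (278,350), so I'll descend and grip.

carry_out(
  rows=[
    [[-0.2,-0.3,1],[0,0,0.3],0],
    [[-0.2,-0.3,2.5],[0,0,0.3],0.2],
    [[-0.2,-0.3,4],[0,0,0.3],0.4],
    [[-0.2,-0.3,5.5],[0,0,0.3],0.4],
    [[-0.2,-0.3,6.3],[0,0,0.3],0.5],
    [[-0.2,-0.3,6.3],[0,0,0.3],0.6],
    [[-0.2,-0.3,6.3],[0,0,0.3],0.6],
    [[-0.2,-0.3,6.3],[0,0,0.3],0.6],
    [[-0.2,-0.3,6.3],[0,0,0.3],0.6],
  ],
)

```text
clock: 3.05
tool_pos: [0.4899, 0.2023, 0.0922]
eef_rot: [0.14, 0.99, 0.0, 0.001]
contact_force: [0.2, 0.3, -0.2]
opening: 0.398
finger_force: 0.0
```

```bash
python3 go.py .489 .2033 .092 -16
```

```text
clk 3.05 tcp [0.4899 0.2023 0.0922] yaw -16.099999999999994 tilt [0.0012 0.0006] open 0.398 ff 0.0 F [ 0.2  0.3 -0.2] mom [ 0.01 -0.02 -0.01]
shift cm [0.11 0.07 0.02] turn [ 0.05  0.05 -0.1 ]
```

carry_out(
  rows=[
    [[0,0.1,0],[0,0,0],0.75],
    [[0,0.1,0],[0,0,0],0.8],
    [[0,0.1,0],[0,0,0],0.85],
    [[0,0.1,0],[0,0,0],1],
    [[0,0.1,0],[0,0,0],1],
    [[0,0.1,0],[0,0,0],1],
    [[0,0.1,0],[0,0,0],1],
  ],
)

```text
clock: 3.75
tool_pos: [0.4898, 0.2032, 0.0917]
eef_rot: [0.14, 0.99, 0.0, 0.0]
contact_force: [0.2, -0.2, 1.4]
opening: 0.126
finger_force: 30.0
```

```bash
python3 go.py .489 .2033 .20 -16
```

```text
clk 3.75 tcp [0.4898 0.2032 0.0917] yaw -16.090000000000003 tilt [0.0002 0.0002] open 0.126 ff 30.0 F [ 0.2 -0.2  1.4] mom [ 0.1  -0.06 -0.01]
shift cm [ 7.000e-02 -1.000e-02 -1.083e+01] turn [ 0.02  0.01 -0.09]
```

carry_out(
  rows=[
    [[0,0,-0.5],[0,0,0],1],
    [[0,0,-1.5],[0,0,0],1],
    [[0,0,-2.5],[0,0,0],1],
    [[0,0,-4],[0,0,0],1],
    [[0,0,-6],[0,0,0],1],
    [[0,0,-8],[0,0,0],1],
    [[0,0,-10],[0,0,0],1],
    [[0,0,-12],[0,0,0],1],
    [[0,0,-14],[0,0,0],1],
    [[0,0,-15.5],[0,0,0],1],
    [[0,0,-16],[0,0,0],1],
    [[0,0,-16],[0,0,0],1],
  ],
)

```text
clock: 4.95
tool_pos: [0.4899, 0.2031, 0.2525]
eef_rot: [0.14, 0.99, 0.0, 0.001]
contact_force: [0.4, 0.7, -2.5]
opening: 0.132
finger_force: 30.0
```

```bash
python3 go.py .491 -.1815 .25 3.3
```

```text
clk 4.95 tcp [0.4899 0.2031 0.2525] yaw -16.11 tilt [0.0014 0.0007] open 0.132 ff 30.0 F [ 0.4  0.7 -2.5] mom [ 0.   -0.05  0.05]
shift cm [-10.78 -36.92   0.22] turn [  0.05   0.08 -19.41]
```

Card is lifted (2.5 N weight). Now I'll carry it across above the rack.

carry_out(
  rows=[
    [[-0.4,-1.2,0],[0,0,-1],1],
    [[-1,-3.5,0],[0,0,-2],1],
    [[-1.9,-6.5,0],[0,0,-4],1],
    [[-2.9,-10,0],[0,0,-6],1],
    [[-4.1,-14,0],[0,0,-8],1],
    [[-5.3,-18,0],[0,0,-10],1],
    [[-6.4,-22,0],[0,0,-12],1],
    [[-7.6,-26,0],[0,0,-14],1],
    [[-8.8,-30,0],[0,0,-16],1],
    [[-9.8,-33.5,0],[0,0,-18],1],
    [[-10.4,-35.7,0],[0,0,-19],1],
    [[-10.8,-36.9,0],[0,0,-19.4],1],
  ],
)

```text
clock: 6.15
tool_pos: [0.4898, -0.1841, 0.2505]
eef_rot: [-0.027, 1.0, -0.0, -0.001]
contact_force: [0.8, -0.0, -2.6]
opening: 0.134
finger_force: 30.0
```

carry_out(
  rows=[
    [[0,0,0],[0,0,0],1],
    [[0,0,0],[0,0,0],1],
    [[0,0,0],[0,0,0],1],
    [[0,0,0],[0,0,0],1],
  ],
)

```text
clock: 6.55
tool_pos: [0.4914, -0.1797, 0.2517]
eef_rot: [-0.03, 1.0, 0.0, 0.0]
contact_force: [0.6, -0.3, -2.3]
opening: 0.13
finger_force: 30.0
```

```bash
python3 go.py .490 -.1815 .20 3.3; python3 - <<'E'
from h import *
from plant import r
a=[]
for n,(y,x) in(("side",(180,160)),("top",(170,270))):
    s=r.snapshot(n);pickle.dump(s,open(n+"2.pkl","wb"));a.append(cv2.resize(s["image"][y:y+200,x:x+200,::-1],(400,400),interpolation=cv2.INTER_CUBIC))
cv2.imwrite("pics/m2.png",np.hstack(a))
E
```

```text
clk 6.55 tcp [ 0.4914 -0.1797  0.2517] yaw 3.4599999999999937 tilt [0.0001 0.0007] open 0.13 ff 30.0 F [ 0.6 -0.3 -2.3] mom [-0.02  0.07  0.01]
shift cm [ 0.15 -0.18  5.17] turn [0.04 0.01 0.16]
```

View pics/m2.png

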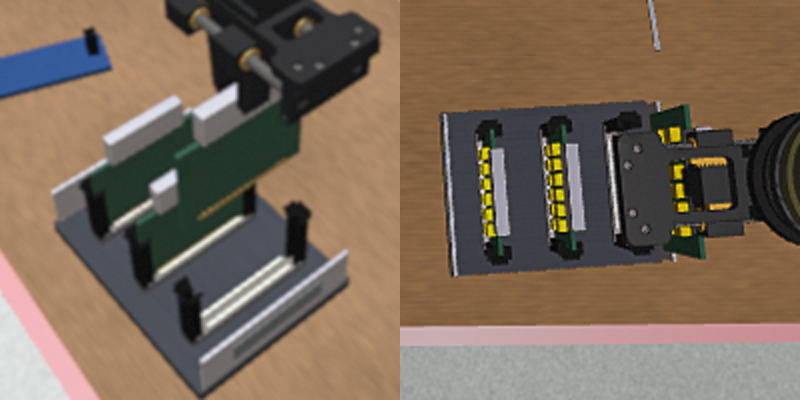

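Side panel: card held upright above the slot, gold lower edge at about (247,185). Free-slot channel tops are at (297,208) and (186,288). Top panel: relays face left, like the others. Quick slot check from both views.

```bash
python3 - <<'E'
from h import *
s=pickle.load(open("top.pkl","rb"));t=pickle.load(open("side.pkl","rb"))
def blobs(c,x0,x1,y0,y1,thr):
    im=c["image"][y0:y1,x0:x1].astype(int);m=(im.max(2)<thr).astype(np.uint8)
    k,l,st,ce=cv2.connectedComponentsWithStats(m)
    for i in range(1,k):
        if st[i,4]>15: print(st[i]+np.array([x0,y0,0,0,0]))
blobs(s,365,400,220,305,32);blobs(t,240,325,270,360,32)
a=np.radians(3.3);ex=np.array([np.cos(a),np.sin(a),0]);ey=np.array([-np.sin(a),np.cos(a),0]);o=np.array([.490,-.1815,0])
# predicted outlines of the flared tops (z .093) and strip for comparison
for n,c,f,of in(("top",s,5,(285,215)),("side",t,4,(240,270))):
    im=c["image"][of[1]:of[1]+95,of[0]:of[0]+130,::-1]
    im=cv2.resize(im,None,fx=f,fy=f,interpolation=cv2.INTER_CUBIC)
    P=lambda x,y,z:tuple(int(round((v-w+.5)*f)) for v,w in zip(proj(c,o+x*ex+y*ey+[0,0,z]),of))
    for x in(-.0615,.0615):
        for y in(-.003,.003): cv2.line(im,P(x,y,.083),P(x*.9,y,.083),(0,0,255),1)
    for y in(-.008,.008): cv2.line(im,P(-.0665,y,.023),P(.0665,y,.023),(255,255,0),1)
    cv2.imwrite(f"pics/v_{n}.png",im)
a=cv2.imread("pics/v_top.png")[:,340:];b=cv2.imread("pics/v_side.png")
h=max(a.shape[0],b.shape[0]);p=lambda i:cv2.copyMakeBorder(i,0,h-i.shape[0],0,0,cv2.BORDER_CONSTANT)
m=np.hstack([p(a),p(b)]);m=m[:600,:800];cv2.imwrite("pics/v.png",m)
E
```

```text
[372 226  19  10 132]
[377 287  20  11 151]
[281 270   7  17  99]
[303 282  11  29 238]
[248 319  12  32 242]
```

View pics/v.png

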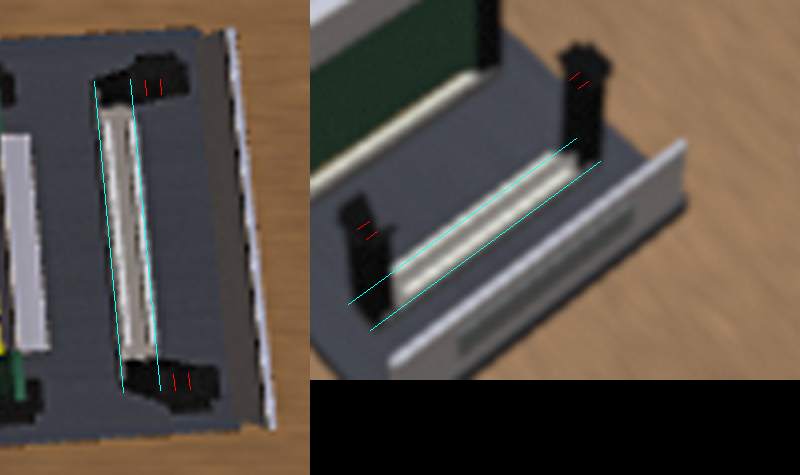

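The predicted slot lines fall on the strip and channel tops in both views, within about 1 mm. Descending to just above the flare.

carry_out(
  rows=[
    [[0.1,-0.2,0.5],[0,0,0.1],1],
    [[0.1,-0.2,1.5],[0,0,0.1],1],
    [[0.1,-0.2,3],[0,0,0.1],1],
    [[0.1,-0.2,4.5],[0,0,0.1],1],
    [[0.1,-0.2,5.7],[0,0,0.1],1],
    [[0.1,-0.2,6.5],[0,0,0.1],1],
    [[0.1,-0.2,6.5],[0,0,0.1],1],
    [[0.1,-0.2,6.5],[0,0,0.1],1],
    [[0.1,-0.2,6.5],[0,0,0.1],1],
    [[0.1,-0.2,6.5],[0,0,0.1],1],
  ],
)

```text
clock: 7.65
tool_pos: [0.4907, -0.1835, 0.1872]
eef_rot: [-0.028, 1.0, -0.0, 0.001]
contact_force: [-0.3, 0.0, -2.8]
opening: 0.132
finger_force: 30.0
```

```bash
python3 go.py .4905 -.1815 .105 3.3
```

```text
clk 7.65 tcp [ 0.4907 -0.1835  0.1872] yaw 3.200000000000003 tilt [ 0.0012 -0.0003] open 0.132 ff 30.0 F [-0.3  0.  -2.8] mom [ 0.01 -0.   -0.05]
shift cm [0.02 0.21 8.22] turn [-0.02  0.07 -0.1 ]
```

```bash
python3 - <<'E'
from plant import r
import numpy as np
a=[]
for i in range(12): r.snapshot("top");a.append(r.get_state()["tool_pos"])
a=np.array(a);print(a.round(4)[::3],a.mean(0).round(4),a.std(0).round(4))
E
```

```text
[[ 0.4906 -0.1836  0.1871]
 [ 0.4904 -0.1835  0.1868]
 [ 0.4903 -0.1835  0.1867]
 [ 0.4903 -0.1835  0.1866]] [ 0.4904 -0.1835  0.1868] [0.0001 0.     0.0002]
```

carry_out(
  rows=[
    [[0,0.2,0],[0,0,-0.1],1],
    [[0,0.2,0.3],[0,0,-0.1],1],
    [[0,0.2,0.7],[0,0,-0.1],1],
    [[0,0.2,1.1],[0,0,-0.1],1],
    [[0,0.2,1.5],[0,0,-0.1],1],
    [[0,0.2,1.9],[0,0,-0.1],1],
    [[0,0.2,2.3],[0,0,-0.1],1],
    [[0,0.2,2.7],[0,0,-0.1],1],
    [[0,0.2,3.1],[0,0,-0.1],1],
    [[0,0.2,3.5],[0,0,-0.1],1],
    [[0,0.2,3.5],[0,0,-0.1],1],
    [[0,0.2,3.5],[0,0,-0.1],1],
  ],
)

```text
clock: 9.45
tool_pos: [0.4901, -0.1815, 0.1515]
eef_rot: [-0.029, 1.0, 0.0, -0.0]
contact_force: [0.1, -0.0, -1.8]
opening: 0.13
finger_force: 30.0
```

```bash
python3 go.py .4905 -.1815 .105 3.3
```

```text
clk 9.45 tcp [ 0.4901 -0.1815  0.1515] yaw 3.299999999999997 tilt [-0.0002  0.    ] open 0.13 ff 30.0 F [ 0.1 -0.  -1.8] mom [-0.11  0.03 -0.  ]
shift cm [-0.04 -0.    4.65] turn [ 0.   -0.01  0.  ]
```

No side force, so it has entered the channels. Lowering it nearly home.

carry_out(
  rows=[
    [[0,0,0.4],[0,0,0],1],
    [[0,0,0.8],[0,0,0],1],
    [[0,0,1.2],[0,0,0],1],
    [[0,0,1.6],[0,0,0],1],
    [[0,0,2],[0,0,0],1],
    [[0,0,2.4],[0,0,0],1],
    [[0,0,2.8],[0,0,0],1],
    [[0,0,3.2],[0,0,0],1],
    [[0,0,3.6],[0,0,0],1],
    [[0,0,4],[0,0,0],1],
    [[0,0,4.3],[0,0,0],1],
    [[0,0,4.3],[0,0,0],1],
  ],
)

```text
clock: 10.65
tool_pos: [0.4899, -0.1814, 0.1082]
eef_rot: [-0.029, 1.0, 0.0, -0.0]
contact_force: [0.7, -0.3, -2.5]
opening: 0.131
finger_force: 30.0
```

```bash
python3 go.py .4905 -.1815 .1045 3.3
```

```text
clk 10.65 tcp [ 0.4899 -0.1814  0.1082] yaw 3.299999999999997 tilt [-0.0007  0.0002] open 0.131 ff 30.0 F [ 0.7 -0.3 -2.5] mom [-0.09  0.05  0.06]
shift cm [-0.06 -0.01  0.37] turn [ 0.01 -0.04  0.  ]
```

carry_out(
  rows=[
    [[0,0,0.1],[0,0,0],1],
    [[0,0,0.2],[0,0,0],1],
    [[0,0,0.3],[0,0,0],1],
    [[0,0,0.4],[0,0,0],1],
    [[0,0,0.4],[0,0,0],1],
    [[0,0,0.4],[0,0,0],1],
  ],
)

```text
clock: 11.25
tool_pos: [0.4902, -0.1815, 0.1047]
eef_rot: [-0.029, 1.0, -0.0, 0.0]
contact_force: [0.2, -0.2, 0.9]
opening: 0.132
finger_force: 30.0
```

```bash
python3 go.py .4905 -.1815 .1045 3.3
```

```text
clk 11.25 tcp [ 0.4902 -0.1815  0.1047] yaw 3.3100000000000023 tilt [ 0.0002 -0.    ] open 0.132 ff 30.0 F [ 0.2 -0.2  0.9] mom [-0.06  0.08 -0.08]
shift cm [-0.03 -0.    0.02] turn [-0.    0.01  0.01]
```

Force went from -2.5 to +0.9 N, so it is touching the floor. I'll press slightly more to confirm.

carry_out(
  rows=[
    [[0,0,0.05],[0,0,0],1],
    [[0,0,0.1],[0,0,0],1],
    [[0,0,0.1],[0,0,0],1],
  ],
)

```text
clock: 11.55
tool_pos: [0.4903, -0.1817, 0.1046]
eef_rot: [-0.029, 1.0, -0.0, 0.0]
contact_force: [-2.1, -0.6, 9.3]
opening: 0.131
finger_force: 30.0
```

```bash
python3 go.py .4905 -.1815 .1045 3.3
```

```text
clk 11.55 tcp [ 0.4903 -0.1817  0.1046] yaw 3.2900000000000063 tilt [ 0.0007 -0.0008] open 0.131 ff 30.0 F [-2.1 -0.6  9.3] mom [-0.03  0.49  0.01]
shift cm [-0.03  0.02  0.01] turn [-0.05  0.03 -0.01]
```

Seated at the expected height. Opening part-way (the neighbouring card is close) and retreating.

carry_out(
  rows=[
    [[0,0,-0.1],[0,0,0],1],
    [[0,0,-0.1],[0,0,0],0.75],
    [[0,0,-0.1],[0,0,0],0.65],
    [[0,0,-0.1],[0,0,0],0.6],
    [[0,0,-0.1],[0,0,0],0.6],
    [[0,0,-0.1],[0,0,0],0.6],
  ],
)

```text
clock: 12.15
tool_pos: [0.4902, -0.1814, 0.1045]
eef_rot: [-0.029, 1.0, 0.0, -0.0]
contact_force: [-0.1, -0.4, -0.4]
opening: 0.398
finger_force: 0.0
```

carry_out(
  rows=[
    [[0,0,-0.5],[0,0,0],0.6],
    [[0,0,-2],[0,0,0],0.6],
    [[0,0,-4],[0,0,0],0.6],
    [[0,0,-6],[0,0,0],0.6],
    [[0,0,-8],[0,0,0],0.6],
    [[0,0,-10.5],[0,0,0],0.6],
    [[0,0,-13],[0,0,0],0.6],
    [[0,-3,-14],[0,0,0],0.6],
    [[0,-6,-14],[0,0,0],0.6],
    [[0,-9,-14],[0,0,0],0.6],
    [[0,-10,-14],[0,0,0],0.6],
    [[0,-10,-14],[0,0,0],0.6],
  ],
)

```text
clock: 13.35
tool_pos: [0.4954, -0.2824, 0.2444]
eef_rot: [-0.027, 1.0, 0.0, -0.0]
contact_force: [0.6, -0.2, 0.7]
opening: 0.401
finger_force: 0.0
```

```bash
python3 go.py .4905 -.1815 .1045 3.3; python3 - <<'E'
from h import *
from plant import r
a=[]
for n,(y,x) in(("side",(200,160)),("top",(190,270))):
    s=r.snapshot(n);a.append(cv2.resize(s["image"][y:y+180,x:x+180,::-1],(400,400),interpolation=cv2.INTER_CUBIC))
    im=s["image"].astype(int);m=((im.min(2)>150)&(np.ptp(im,axis=2)<35)).astype(np.uint8)
    k,l,st,ce=cv2.connectedComponentsWithStats(m)
    for i in range(1,k):
        if 80<st[i,4]<600 and 200<ce[i][0]<420 and 200<ce[i][1]<350: print(n,st[i],onz(s,*ce[i],.138)[:2].round(4))
cv2.imwrite("pics/e.png",np.hstack(a))
E
```

```text
clk 13.35 tcp [ 0.4954 -0.2824  0.2444] yaw 3.1400000000000006 tilt [-0.0004  0.0001] open 0.401 ff 0.0 F [ 0.6 -0.2  0.7] mom [ 0.06  0.02 -0.03]
shift cm [-0.07 10.1  13.99] turn [ 0.01 -0.02 -0.16]
side [211 227  40  26 267] [ 0.4813 -0.0429]
side [235 249  40  28 290] [ 0.4859 -0.1129]
side [239 274  63  44 409] [ 0.4767 -0.1823]
side [363 285  28  25 125] [ 0.5982 -0.2864]
side [260 305  74  57 282] [ 0.4587 -0.2613]
side [263 312  43  33 167] [ 0.45  -0.243]
top [399 222   9  79 106] [ 0.4876 -0.1973]
top [292 227   7  81 108] [0.4776 0.0042]
top [390 240   9  43 235] [ 0.4892 -0.1804]
top [353 242   9  43 246] [ 0.4864 -0.1114]
top [316 245   9  43 244] [ 0.4815 -0.0417]
```

View pics/e.png

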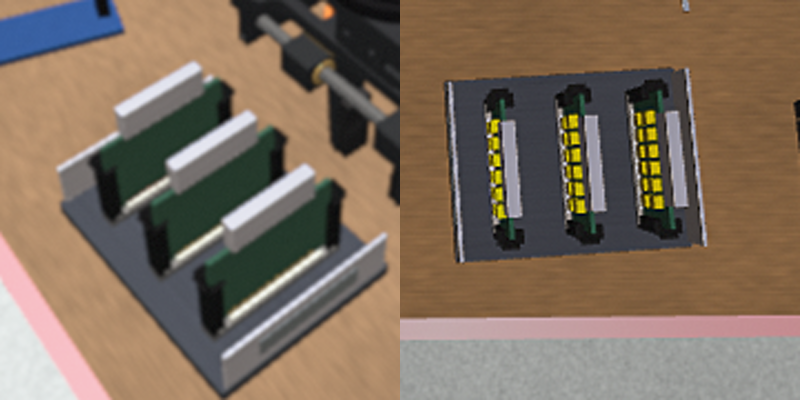

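The card sits fully home at the same height as its neighbours: handle tops at (510,168), (595,163) and (677,160), all relays facing left. Its handle is evenly spaced (70 mm), and the gripper is clear.

```bash
python3 -c "
from plant import r
print(r.finish_job())"
```

```text
the job is handed in; nothing more can be done
None
```

The card is fully home in the free slot with its relays facing the same way as the other two; it is released, the arm is clear, and the job is handed in at about 13.5 s (no verdict was returned).

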